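# Three biscuits under the sugar sieve

## Task

One jam biscuit is already on the plate: bring two more from the cooling rack so that exactly three lie flat on the plate, side by side and set down rather than dropped, and leave the other two on the rack. Then lift the sieve by its handle out of the stacked bowls, carry it over the jar and the baster bulb without disturbing anything, and stop with it level and centred over the plate, the mesh about 3 cm above the biscuits and touching neither them nor the plate, ready for the icing sugar. Finish like that, still holding the sieve steady in the air; do not put it down or let go.

Things in the scene. Friction and masses are not known exactly. Their poses are not given: they have to be found in the camera images.
- biscuit1_mid (a point): centre (half-way up) of one of five identical round sandwich biscuits, golden with a red jam layer and a red dot on top: 44 mm across, 22 mm thick, 28 g, rigid. z is the biscuit's axis. Four lie flat on the rack about 80 mm apart in a square, one lies flat on the plate; which one varies. Centre 23 mm above the counter when it lies on the rack or on the plate
- biscuit2_mid (a point): centre (half-way up) of one of five identical round sandwich biscuits, golden with a red jam layer and a red dot on top: 44 mm across, 22 mm thick, 28 g, rigid. z is the biscuit's axis. Four lie flat on the rack about 80 mm apart in a square, one lies flat on the plate; which one varies. Centre 23 mm above the counter when it lies on the rack or on the plate
- biscuit3_mid (a point): centre (half-way up) of one of five identical round sandwich biscuits, golden with a red jam layer and a red dot on top: 44 mm across, 22 mm thick, 28 g, rigid. z is the biscuit's axis. Four lie flat on the rack about 80 mm apart in a square, one lies flat on the plate; which one varies. Centre 23 mm above the counter when it lies on the rack or on the plate
- biscuit4_mid (a point): centre (half-way up) of one of five identical round sandwich biscuits, golden with a red jam layer and a red dot on top: 44 mm across, 22 mm thick, 28 g, rigid. z is the biscuit's axis. Four lie flat on the rack about 80 mm apart in a square, one lies flat on the plate; which one varies. Centre 23 mm above the counter when it lies on the rack or on the plate
- biscuit5_mid (a point): centre (half-way up) of one of five identical round sandwich biscuits, golden with a red jam layer and a red dot on top: 44 mm across, 22 mm thick, 28 g, rigid. z is the biscuit's axis. Four lie flat on the rack about 80 mm apart in a square, one lies flat on the plate; which one varies. Centre 23 mm above the counter when it lies on the rack or on the plate
- plate: white round plate, loose, 420 g, 190 mm across; origin at the centre of its underside on the counter, z up. Its flat floor is 12 mm above the origin and 83 mm in radius; outside that a low rim rises to 19 mm at radius 95 mm. One biscuit lies 26 to 46 mm off its centre, on any side
- rack: black wire cooling rack, fixed to the counter, 180 x 180 mm; origin under its centre on the counter, z up, x and y along its sides; the wires' tops, on which the biscuits lie, are 12 mm above the counter. The biscuits' places are about 40 mm either way from its centre in its x and y. A clear bowl 120 mm high stands on its far side
- sieve_mesh (a point): lowest point of the loose steel sieve's round mesh basket, on its axis; z is the axis (up when level), x points from the handle to the basket, y across the handle. Hoop 119 mm across, its top 43 mm above this point; about 48 mm above the counter at the start. About 160 g, centre of mass about 25 mm from the axis towards the handle
- sieve_grip (a point): grip point on the sieve's straight black handle, axes as sieve_mesh: 115 mm from the basket's axis (towards -x), 40 mm above the mesh's lowest point, mid-section. The handle is a bar 16 mm wide (y), 13 mm high (z), reaching 26 mm from here towards the basket and 79 mm the other way; at the start it points to the robot's side (-x), give or take 40 degrees
- bowls: stack of three nested plastic prep bowls (blue, white, green on top), one loose thing, 330 g, 140 mm across; origin at the centre of its underside, rim of the top bowl 86 mm above it. The sieve hangs in it, the handle's wires and a small wire loop opposite lying on the rim: lift it straight up by 50 mm to be clear. A food processor base, up to 180 mm high, stands on the far side of it
- jar: small glass jar with a cork lid, cinnamon sticks inside, loose: 64 mm across, 115 mm high, origin at the centre of its underside. Stands between the bowls and the plate; its place and the bulb's may be swapped
- bulb: red silicone baster bulb, loose, standing on its neck, easily knocked over: 54 mm across, 85 mm high, origin at the centre of its underside. Stands between the bowls and the plate
- spoon: wood-handled steel spoon lying flat on the counter behind the plate as the robot sees it, 160 mm long, under 30 mm high, loose; origin near its middle; leave it alone

How it is judged:
By the outcome, as a careful person would: the job done as asked, in the order asked, and still so for the second after the job is handed in, while the arm keeps its last pose, push and grip.
It also fails if it takes over 61 s, if anything falls off the work surface, if the arm or the gripper's body presses on something with over 40 N, if the wrist force passes 120 N, or if a joint passes its speed limit or range.

## Robot

A 7-joint arm with a two-finger parallel gripper is mounted at the origin on the work surface. World frame = base frame: x ahead of the robot, y to its left, z up, the work surface at z = 0. Lengths are in m, angles in rad, forces in N, time in s.
With the tool pointing down it reaches from about 0.425 to 0.875 m from the base axis. Payload 4.7 kg.
Tool frame: the origin (TCP) lies at the very end of the fingers, on their centre line; the grasp point (between the pads) lies 19 mm behind it; z points along the fingers, y is the line along which they close (so a half turn about z gives the same grasp; the last joint's range is limited). The gripper opens to 87 mm and grips with 3 to 60 N. Pads are 19 mm wide; open, the fingers measure 117 mm over their backs; the gripper's body (75 mm by 190 mm) begins 51 mm behind the grasp point.
Start: joints at [1.297, 0.321, -0.07, 1.45, 0.023, 1.371, -0.057], TCP at [0.184, -0.623, 0.223] pointing down, gripper open.
Joint ranges: [-2.86, 2.86], [-0.3, 2.09], [-1.38, 1.24], [0.06, 2.45], [-1.56, 4.7], [0.09, 2.05], [-2.69, 2.69]. Speed limits (rad/s): [2.57, 2.57, 3.14, 3.14, 3.14, 3.14, 3.14].

## Interface

Orientations are given as a rotation vector (axis times angle).
In Python, from bench import ctrl, get_image, job gives the robot as it stands.
- The arm moves only by the shell command python3 -m crank 'ROWS' [FORCE]. ROWS is JSON, a list that holds one entry, the list of rows, each a list of 5 numbers: the shift along the tool's x, y, z in mm, then the turn about the tool's z in rad, then the closure, from -1 (fully open) to 1 (shut), so that 0 is half open. A call has 1 to 10 rows; each row shifts and turns the commanded pose from where the row before left it, along the tool's axes as they then stand; what a row does not reach is not made up. A row lasts 1/12 s, in which the tool goes at most 41.7 mm and 7.16 degrees, less where a joint would pass 70% of its speed; a pose out of reach is approached as far as the arm can. A call with a gripper value outside its range is refused whole. The fingers move at their own pace and stop on an object; FORCE is the grip in N (left out, the last holds). Time passes only in rows, so rows that do not move let the fingers close. It gives the time, the measured TCP pose, the force, the opening and the grip force at its end, in the units of the state.
- ctrl.get_state(): the state, without advancing time (a new reading comes with each control period).
- get_image(name): name is "side" or "top"; returns a dict with "pixels" (480x640x3 uint8, red, green, blue), "fx", "fy", "cx", "cy" (pixels), "T" (4x4, takes a point from camera to world coordinates). Camera axes: x right, y down, z forward; pixel columns grow to the right and rows downward; lengths in m; the calibration is good to about 2 mm. A picture is of the moment at which its call begins. There is no depth.
- job.close_job(): hands the job in; it is judged then, once.
The state is a dict: "time": time; "joint_positions": joint angles; "qd": joint speeds; "joint_torque": joint torques, N m; "position": TCP position; "tool_rot": TCP orientation; "ft_force": force on the tool from outside, world axes, zero at the start; "torque": the same for the moment, N m; "grip_width": opening from 0.0 (shut) to 1.0 (fully open); "grip_force": force on a finger pad.
Only numpy, scipy, OpenCV 4.12 (cv2) and the standard library are available. Lean on these libraries where they do the work, as an engineer would, in place of code of your own. Each camera call takes 0.05 s, during which the arm holds its last target. There are 200 camera calls.

## Working session

There is one attempt and no reset: what is moved stays moved. The work goes in short steps, Python scripts to look and compute and a shell command to move; the robot and the scene stay as the last step left them, time stands still between calls to the robot, and variables do not carry over. Pictures are saved under pics/ and viewed, at most 10 in all, crops included, and the job is handed in when it is done.

```bash
mkdir -p pics; python3 - <<'E'
from bench import ctrl,get_image,job
import cv2,numpy as np
s=ctrl.get_state();print({k:np.round(v,3).tolist() for k,v in s.items()})
for n in("top","side"):
    i=get_image(n);cv2.imwrite(f"pics/{n}0.png",i["pixels"][:,:,::-1]);print(n,i["fx"],i["cx"],i["cy"],np.round(i["T"],3).tolist())
E
```

```text
{'time': 0.0, 'joint_positions': [1.297, 0.322, -0.07, 1.452, 0.023, 1.371, -0.057], 'qd': [0.002, 0.001, 0.001, 0.001, 0.001, -0.001, 0.001], 'joint_torque': [-0.0, -49.129, -0.404, -31.253, -0.064, 0.044, 0.0], 'position': [0.184, -0.623, 0.221], 'tool_rot': [-3.107, -0.45, 0.001], 'ft_force': [0.283, 0.199, -0.304], 'torque': [0.025, 0.012, -0.025], 'grip_force': 0.0, 'grip_width': 0.998}
top 461.06937757967205 321.7529927134413 243.65757426257454 [[0.028, -0.985, 0.17, 0.45], [-1.0, -0.029, -0.002, -0.005], [0.006, -0.17, -0.985, 1.103], [0.0, 0.0, 0.0, 1.0]]
side 477.8231548854095 323.8734182025637 239.61800536667593 [[0.984, -0.135, 0.116, 0.506], [-0.178, -0.723, 0.667, -0.646], [-0.006, -0.677, -0.736, 0.795], [0.0, 0.0, 0.0, 1.0]]
```

View pics/top0.png

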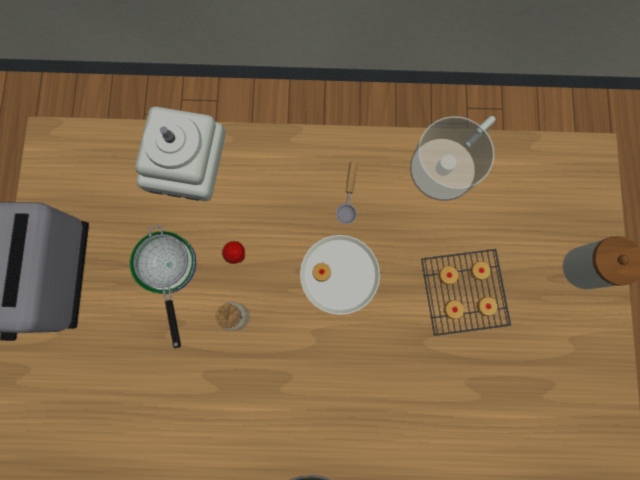

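View pics/side0.png

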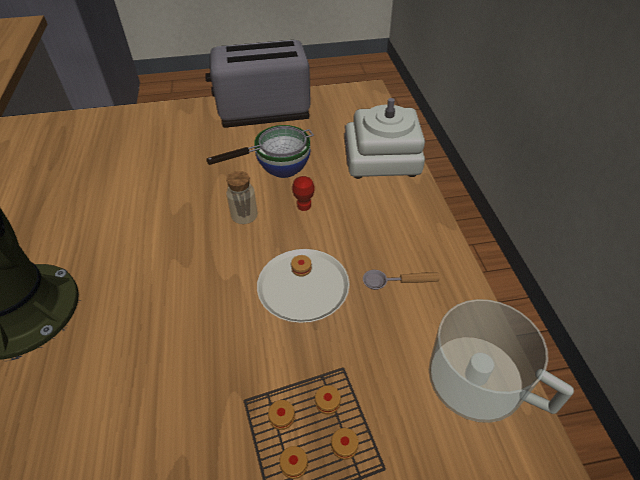

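The top view shows four biscuits on the rack (~450-490, 270-310), one on the plate at (322,272), and the plate centre at (340,275). The sieve is at (165,262) with its handle running to (177,345), the bulb at (234,252), and the jar at (232,317). The side view agrees.

```bash
cat > h.py <<'E'
from bench import ctrl,get_image,job
import cv2,numpy as np
from scipy.spatial.transform import Rotation as R
def ray(i,u,v,z):
    T=np.array(i["T"]);d=T[:3,:3]@[(u-i["cx"])/i["fx"],(v-i["cy"])/i["fy"],1]
    return (T[:3,3]+d*(z-T[2,3])/d[2])
def blobs(m,lo=8):
    n,_,st,c=cv2.connectedComponentsWithStats(m.astype(np.uint8));return [(c[k],st[k,4]) for k in range(1,n) if st[k,4]>=lo]
def reds(i):
    p=i["pixels"].astype(int);return blobs((p[...,0]>120)&(p[...,1]<60)&(p[...,2]<60))
def st():
    s=ctrl.get_state();Rm=R.from_rotvec(s["tool_rot"]).as_matrix();return s,np.array(s["position"]),Rm
def go(p,yaw=None):
    "tool-frame shift mm to world point p, and turn about tool z so that tool y lies along yaw (mod pi)"
    s,q,Rm=st();print("t",round(s["time"],2),"pos",q.round(4),"shift mm",(Rm.T@(np.array(p)-q)*1000).round(1))
    if yaw is not None:
        y=Rm.T@[np.cos(yaw),np.sin(yaw),0];a=np.arctan2(-y[0],y[1]);a=(a+np.pi/2)%np.pi-np.pi/2;print("turn",a.round(3),"q7",round(s["joint_positions"][6],3))
E
python3 - <<'E'
from h import *
for n in("top","side"):
    i=get_image(n);p=i["pixels"].astype(int);print(n)
    for c,a in reds(i): print(" red",c.round(1),a,ray(i,*c,.034).round(4))
    if n=="top":
        m=(p.max(2)<45);
        for c,a in blobs(m,60): print(" dark",c.round(1),a)
        sub=np.zeros(m.shape,bool);sub[285:355,155:195]=m[285:355,155:195]
        v,u=np.nonzero(sub);P=np.array([ray(i,a,b,.092) for a,b in zip(u,v)])[:,:2]
        k=P.mean(0);w=np.linalg.svd(P-k)[2][0];t=(P-k)@w;print(" handle",k,w,t.min(),t.max())
        h=np.zeros(m.shape,np.uint8);h[230:320,295:385]=((p.min(2)>150))[230:320,295:385]
        c=max(cv2.findContours(h,0,2)[0],key=cv2.contourArea);e=cv2.fitEllipse(cv2.convexHull(c));print(" plate",e,ray(i,*e[0],.018))
        # green bowl rim
        g=(p[...,1]>p[...,0]+25)&(p[...,1]>p[...,2]+15);v,u=np.nonzero(g);e=cv2.fitEllipse(cv2.convexHull(np.stack([u,v],1).astype(np.int32)));print(" rim",e,ray(i,*e[0],.086))
    else:
        h=np.zeros(p.shape[:2],np.uint8);h[240:330,245:360]=((p.min(2)>150))[240:330,245:360]
        c=max(cv2.findContours(h,0,2)[0],key=cv2.contourArea);e=cv2.fitEllipse(cv2.convexHull(c));print(" plate",e,ray(i,*e[0],.018))
for b in [(232,317,.115),(230,317,.115)]: print(ray(get_image("top"),*b).round(3))
i=get_image("side");print("jar side",ray(i,239,178,.115).round(3))
E
```

```text
top
 red [232.5 250.4] 259 [0.6117 0.2019 0.034 ]
 red [481.4 270.2] 14 [ 0.5817 -0.3812  0.034 ]
 red [321.1 271.4] 17 [ 0.5681 -0.0073  0.034 ]
 red [448.9 274.5] 15 [ 0.5694 -0.305   0.034 ]
 red [488.3 306.1] 15 [ 0.499  -0.3945  0.034 ]
 red [454.5 309. ] 16 [ 0.4901 -0.3165  0.034 ]
 dark [318.1  73.9] 5695
 dark [ 14.8 260.2] 1196
 dark [ 79.1 275.6] 584
 dark [172.5 322.3] 271
 dark [  7.7 335.8] 110
 handle [0.44222843 0.31031997] [-0.96100917 -0.27651652] -0.04786570381975126 0.05247306431372344
 plate ((336.94482421875, 275.0340576171875), (73.8445816040039, 75.45623016357422), 152.92083740234375) [ 0.56239732 -0.04488111  0.018     ]
 rim ((161.1782684326172, 261.6604919433594), (60.72366714477539, 63.87302017211914), 61.18585205078125) [0.57393217 0.3481101  0.086     ]
side
 red [303.7 182.7] 134 [0.6122 0.2385 0.034 ]
 red [305.1 204.4] 14 [0.6037 0.1619 0.034 ]
 red [300.7 261.9] 26 [ 0.5682 -0.0088  0.034 ]
 red [327.5 396.4] 51 [ 0.5695 -0.3058  0.034 ]
 red [280.7 411.4] 55 [ 0.4899 -0.317   0.034 ]
 red [344.6 440.5] 61 [ 0.5826 -0.3811  0.034 ]
 red [293.  459.2] 60 [ 0.4995 -0.3943  0.034 ]
 plate ((301.4715576171875, 283.5126037597656), (70.52960205078125, 84.53021240234375), 88.35780334472656) [ 0.56270283 -0.05263056  0.018     ]
[0.457 0.178 0.115]
[0.457 0.183 0.115]
jar side [0.463 0.186 0.115]
```

```bash
python3 - <<'E'
from h import *
for n,(a,b,c,d) in(("top",(225,325,290,392)),("side",(238,335,245,362))):
    i=get_image(n);hs=cv2.cvtColor(i["pixels"],cv2.COLOR_RGB2HSV);h=np.zeros((480,640),np.uint8);h[a:b,c:d]=(hs[a:b,c:d,1]<60)
    k=max(cv2.findContours(h,0,2)[0],key=cv2.contourArea);e=cv2.fitEllipse(cv2.convexHull(k));print(n,cv2.boundingRect(k),e,ray(i,*e[0],.0185).round(4))
    if n=="top": print("bowl",ray(i,443,200,0).round(3),"bulb",ray(i,232.5,250.4,.06).round(3))
    else: print("bulb",ray(i,303.7,185,.06).round(3))
go([.490,-.317,.10],np.deg2rad(-73.5))
E
```

```text
top (300, 235, 80, 80) ((339.5019226074219, 274.369384765625), (79.07181549072266, 79.93280792236328), 116.68457794189453) [ 0.5641 -0.0509  0.0185]
bowl [ 0.758 -0.304  0.   ] bulb [0.608 0.197 0.06 ]
side (257, 249, 92, 74) ((302.658935546875, 285.2908935546875), (73.35526275634766, 92.13307189941406), 85.6832046508789) [ 0.5644 -0.0579  0.0185]
bulb [0.607 0.2   0.06 ]
t 0.45 pos [ 0.1844 -0.6232  0.2225] shift mm [ 379.9 -206.9  122.5]
turn -0.0 q7 -0.057
```

```bash
python3 -m crank '[[[30,-17,5,0,-0.4],[36,-20,5,0,-0.4],[36,-20,5,0,-0.4],[36,-20,5,0,-0.4],[36,-20,5,0,-0.4],[36,-20,5,0,-0.4],[36,-20,10,0,-0.4],[36,-20,10,0,-0.4],[36,-20,15,0,-0.4],[30,-17,15,0,-0.4]]]' 15; python3 -m crank '[[[20,-8,5,0,-0.4],[10,-4,0,0,-0.4],[0,0,0,0,-0.4],[0,0,0,0,-0.4]]]'; python3 -c "
from h import *
go([.490,-.317,.016],np.deg2rad(-73.5))"
```

```text
time: 1.28
position: [0.4629, -0.3388, 0.144]
tool_rot: [3.108, 0.453, 0.003]
ft_force: [0.2, 0.2, -0.3]
grip_width: 0.698
grip_force: 0.0
time: 1.62
position: [0.4858, -0.3222, 0.1392]
tool_rot: [3.108, 0.45, -0.0]
ft_force: [0.0, -1.2, -0.1]
grip_width: 0.696
grip_force: 0.0
t 1.62 pos [ 0.4858 -0.3222  0.1392] shift mm [  5.6  -3.9 123.2]
turn -0.0 q7 -0.813
```

```bash
python3 -m crank '[[[3,-2,25,0,-0.4],[3,-2,30,0,-0.4],[0,0,30,0,-0.4],[0,0,20,0,-0.4],[0,0,12,0,-0.4],[0,0,6,0,-0.4],[0,0,0,0,-0.4],[0,0,0,0,-0.4]]]' 15; python3 - <<'E'
from h import *
go([.490,-.317,.016])
i=get_image("side");cv2.imwrite("pics/s1.png",cv2.resize(i["pixels"][330:480,180:420,::-1],None,fx=3,fy=3))
E
```

```text
time: 2.28
position: [0.491, -0.3168, 0.0168]
tool_rot: [3.108, 0.448, 0.002]
ft_force: [-0.3, -1.0, 1.3]
grip_width: 0.698
grip_force: 0.0
t 2.28 pos [ 0.491  -0.3168  0.0168] shift mm [-1.  -0.1  0.8]
```

View pics/s1.png

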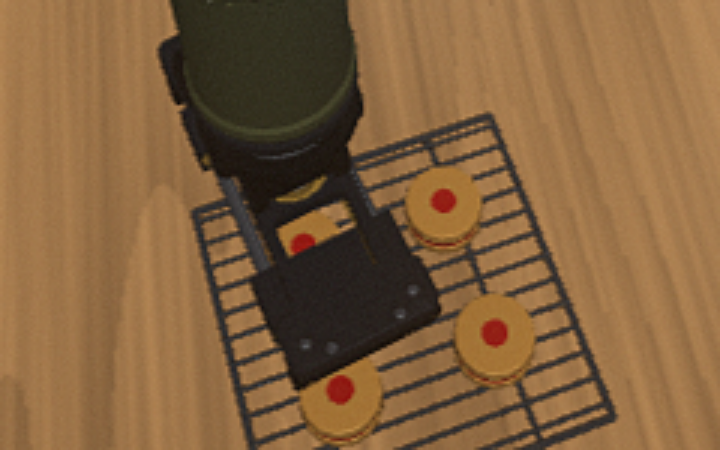

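The fingers straddle the biscuit, whose dot is at about crop (303,245). The other three biscuits are clear.

```bash
python3 -m crank '[[[-1,0,0,0,0.3],[0,0,0,0,0.3],[0,0,0,0,0.3],[0,0,0,0,0.3],[0,0,0,0,0.3],[0,0,-15,0,0.3],[0,0,-30,0,0.3],[0,0,-30,0,0.3],[0,0,0,0,0.3]]]' 15; python3 -c "
from h import *
go([.525,-.070,.016],np.deg2rad(-73.5))"
```

```text
time: 3.08
position: [0.4934, -0.3175, 0.0968]
tool_rot: [3.102, 0.45, 0.012]
ft_force: [1.8, -1.1, 0.2]
grip_width: 0.5
grip_force: 15.0
t 3.08 pos [ 0.4934 -0.3175  0.0968] shift mm [ 100.1 -229.    79.6]
turn 0.0 q7 -0.84
```

```bash
python3 -m crank '[[[8,-18,0,0,0.3],[13,-30,0,0,0.3],[13,-30,0,0,0.3],[13,-30,0,0,0.3],[13,-30,0,0,0.3],[13,-30,0,0,0.3],[13,-30,0,0,0.3],[9,-21,0,0,0.3],[5,-10,0,0,0.3],[0,0,0,0,0.3]]]'; python3 -m crank '[[[0,0,15,0,0.3],[0,0,25,0,0.3],[0,0,15,0,0.3],[0,0,8,0,0.3],[0,0,3,0,0.3],[0,0,0,0,0.3],[0,0,0,0,0.3]]]'; python3 -c "
from h import *
go([.525,-.070,.017],np.deg2rad(-73.5))"
```

```text
time: 3.92
position: [0.5209, -0.0645, 0.0905]
tool_rot: [-3.107, -0.458, -0.001]
ft_force: [-0.5, -0.2, -1.5]
grip_width: 0.502
grip_force: 15.0
time: 4.5
position: [0.5212, -0.0686, 0.0253]
tool_rot: [3.109, 0.449, 0.002]
ft_force: [0.2, 0.1, -0.9]
grip_width: 0.498
grip_force: 15.0
t 4.5 pos [ 0.5212 -0.0686  0.0253] shift mm [3.2 2.4 8.3]
turn -0.001 q7 -1.335
```

```bash
python3 -m crank '[[[3,1,3,0,0.3],[0,0,2,0,0.3],[0,0,1,0,0.3],[0,0,1,0,0.3],[0,0,0.7,0,0.3],[0,0,0,0,0.3],[0,0,0,0,0.3],[0,0,0,0,0.3]]]'; python3 -c "
from h import *
go([.525,-.070,.017],np.deg2rad(-73.5))"
```

```text
time: 5.17
position: [0.5238, -0.0678, 0.017]
tool_rot: [3.109, 0.451, 0.0]
ft_force: [0.4, 0.2, -1.0]
grip_width: 0.499
grip_force: 15.0
t 5.17 pos [ 0.5238 -0.0678  0.017 ] shift mm [ 0.5  2.5 -0. ]
turn -0.0 q7 -1.343
```

```bash
python3 -m crank '[[[0,0,0.5,0,0.3],[0,0,0.4,0,0.3],[0,0,0,0,0.3],[0,0,0,0,0.3]]]'
```

```text
time: 5.5
position: [0.5239, -0.0678, 0.0163]
tool_rot: [3.109, 0.45, 0.0]
ft_force: [-1.0, -0.2, 3.1]
grip_width: 0.499
grip_force: 15.0
```

```bash
python3 -m crank '[[[0,0,0,0,-0.05],[0,0,0,0,-0.15],[0,0,0,0,-0.2],[0,0,0,0,-0.2],[0,0,-8,0,-0.2],[0,0,-25,0,-0.3],[0,0,-30,0,-0.4],[0,0,-20,0,-0.4]]]'; python3 -c "
from h import *
go([.4995,-.3945,.100],np.deg2rad(-73.5))"
```

```text
time: 6.17
position: [0.5246, -0.0676, 0.1016]
tool_rot: [3.109, 0.451, 0.003]
ft_force: [-0.1, 0.4, 0.7]
grip_width: 0.682
grip_force: 0.0
t 6.17 pos [ 0.5246 -0.0676  0.1016] shift mm [-117.   306.3    1.6]
turn 0.0 q7 -1.289
```

```bash
python3 -m crank '[[[-9,24,0,0,-0.4],[-13,34,0,0,-0.4],[-13,34,0,0,-0.4],[-13,34,0,0,-0.4],[-13,34,0,0,-0.4],[-13,34,0,0,-0.4],[-13,34,0,0,-0.4],[-13,34,0,0,-0.4],[-10,26,0,0,-0.4],[-5,15,0,0,-0.4]]]'; python3 -m crank '[[[0,0,0,0,-0.4],[0,0,0,0,-0.4],[0,0,0,0,-0.4]]]'; python3 - <<'E'
from h import *
go([.4995,-.3945,.0165],np.deg2rad(-73.5))
for n in("top","side"):
    i=get_image(n)
    for c,a in reds(i): print(n,c.round(1),a,ray(i,*c,.034).round(4))
E
```

```text
time: 7.0
position: [0.4976, -0.3958, 0.0994]
tool_rot: [3.108, 0.443, -0.001]
ft_force: [-0.2, -0.1, 0.0]
grip_width: 0.699
grip_force: 0.0
time: 7.25
position: [0.5005, -0.3884, 0.0991]
tool_rot: [-3.107, -0.454, -0.001]
ft_force: [-0.0, 0.1, 1.1]
grip_width: 0.703
grip_force: 0.0
t 7.25 pos [ 0.5005 -0.3884  0.0991] shift mm [-2.8  5.7 82.6]
turn 0.002 q7 -0.751
top [232.2 250.5] 268 [0.6115 0.2025 0.034 ]
top [481.3 270.1] 13 [ 0.582  -0.3811  0.034 ]
top [321.1 271.4] 17 [ 0.5681 -0.0073  0.034 ]
top [448.9 274.5] 15 [ 0.5694 -0.305   0.034 ]
top [346.3 291.7] 18 [ 0.5228 -0.0669  0.034 ]
side [303.5 185.6] 284 [0.6102 0.2281 0.034 ]
side [304.7 203.9] 31 [0.6032 0.1636 0.034 ]
side [327.5 396.4] 50 [ 0.5694 -0.3057  0.034 ]
side [344.5 440.6] 58 [ 0.5824 -0.3812  0.034 ]
```

```bash
python3 -m crank '[[[-2,3,20,0,-0.4],[-1,2,28,0,-0.4],[0,0,20,0,-0.4],[0,0,10,0,-0.4],[0,0,4,0,-0.4],[0,0,0,0,-0.4],[0,0,0,0,-0.4]]]'; python3 -c "
from h import *
go([.4995,-.3945,.0165],np.deg2rad(-73.5))"
```

```text
time: 7.93
position: [0.4991, -0.3965, 0.0182]
tool_rot: [3.108, 0.452, 0.002]
ft_force: [-0.1, -0.4, -0.9]
grip_width: 0.701
grip_force: 0.0
t 7.93 pos [ 0.4991 -0.3965  0.0182] shift mm [ 0.9 -1.8  1.7]
turn 0.001 q7 -0.764
```

```bash
python3 -m crank '[[[0,-2,1.5,0,-0.2],[0,0,0,0,0.3],[0,0,0,0,0.3],[0,0,0,0,0.3],[0,0,0,0,0.3],[0,0,-15,0,0.3],[0,0,-30,0,0.3],[0,0,-30,0,0.3],[0,0,0,0,0.3],[0,0,0,0,0.3]]]' 15; python3 -c "
from h import *
go([.599,-.077,.09],np.deg2rad(-73.5))"
```

```text
time: 8.77
position: [0.4989, -0.3958, 0.093]
tool_rot: [3.106, 0.45, 0.005]
ft_force: [-0.9, -0.6, -0.9]
grip_width: 0.503
grip_force: 15.0
t 8.77 pos [ 0.4989 -0.3958  0.093 ] shift mm [ 186.4 -277.3    2.4]
turn -0.0 q7 -0.746
```

```bash
python3 -m crank '[[[13,-18,0,0,0.3],[20,-30,0,0,0.3],[21,-31,0,0,0.3],[21,-31,0,0,0.3],[21,-31,0,0,0.3],[21,-31,0,0,0.3],[21,-31,0,0,0.3],[21,-31,0,0,0.3],[17,-27,0,0,0.3],[10,-16,0,0,0.3]]]'; python3 -m crank '[[[0,0,15,0,0.3],[0,0,25,0,0.3],[0,0,15,0,0.3],[0,0,8,0,0.3],[0,0,4,0,0.3],[0,0,0,0,0.3],[0,0,0,0,0.3]]]'; python3 -c "
from h import *
go([.599,-.077,.017],np.deg2rad(-73.5))"
```

```text
time: 9.6
position: [0.597, -0.0707, 0.0893]
tool_rot: [-3.105, -0.458, 0.002]
ft_force: [-0.1, 0.0, -0.5]
grip_width: 0.501
grip_force: 15.0
time: 10.18
position: [0.5975, -0.0764, 0.0239]
tool_rot: [3.109, 0.45, 0.001]
ft_force: [-0.2, 0.5, -0.1]
grip_width: 0.503
grip_force: 15.0
t 10.18 pos [ 0.5975 -0.0764  0.0239] shift mm [1.2 1.  6.9]
turn -0.0 q7 -1.357
```

```bash
python3 -m crank '[[[1,1,3,0,0.3],[0,0,2,0,0.3],[0,0,1,0,0.3],[0,0,0.6,0,0.3],[0,0,0,0,0.3],[0,0,0,0,0.3],[0,0,0,0,0.3]]]'; python3 -m crank '[[[0,0,0.4,0,0.3],[0,0,0,0,0.3],[0,0,0,0,0.3],[0,0,0,0,0.3]]]'
```

```text
time: 10.77
position: [0.5985, -0.077, 0.017]
tool_rot: [3.109, 0.451, 0.0]
ft_force: [0.3, -0.0, -1.1]
grip_width: 0.5
grip_force: 15.0
time: 11.1
position: [0.5984, -0.077, 0.0165]
tool_rot: [3.109, 0.451, -0.0]
ft_force: [0.1, 0.6, 0.4]
grip_width: 0.5
grip_force: 15.0
```

```bash
python3 -m crank '[[[0,0,0.5,0,0.3],[0,0,0.3,0,0.3],[0,0,0,0,0.3],[0,0,0,0,0.3]]]'
```

```text
time: 11.43
position: [0.5985, -0.077, 0.0163]
tool_rot: [3.109, 0.45, 0.0]
ft_force: [-2.6, 0.1, 6.0]
grip_width: 0.504
grip_force: 15.0
```

Contact felt; release, rise, and head towards the sieve.

```bash
python3 -m crank '[[[0,0,-0.3,0,-0.05],[0,0,0,0,-0.15],[0,0,0,0,-0.2],[0,0,0,0,-0.2],[0,0,-8,0,-0.2],[0,0,-25,0,-0.2],[0,0,-35,0,-0.3],[0,0,-40,0,-0.4],[0,0,-40,0,-0.4],[0,0,-20,0,-0.4]]]'; python3 - <<'E'
from h import *
go([.468,.3176,.19],np.deg2rad(-74))
for n in("top","side"):
    i=get_image(n)
    for c,a in reds(i): print(n,c.round(1),a,ray(i,*c,.034).round(4))
E
```

```text
time: 12.27
position: [0.6007, -0.0768, 0.1902]
tool_rot: [3.107, 0.451, 0.011]
ft_force: [0.9, 0.2, 1.3]
grip_width: 0.691
grip_force: 0.0
t 12.27 pos [ 0.6007 -0.0768  0.1902] shift mm [ -15.2 -415.9   -1.3]
turn 0.009 q7 -1.295
top [232.6 250.7] 301 [0.611  0.2015 0.034 ]
top [481.2 270. ] 12 [ 0.5821 -0.3807  0.034 ]
top [449.  274.5] 14 [ 0.5694 -0.3053  0.034 ]
top [345.5 291.5] 8 [ 0.5231 -0.0649  0.034 ]
side [301.  204.2] 9 [0.5945 0.1641 0.034 ]
side [300.8 261.9] 25 [ 0.5684 -0.009   0.034 ]
side [321.2 285.2] 25 [ 0.5996 -0.0762  0.034 ]
side [282.7 287.6] 29 [ 0.5234 -0.068   0.034 ]
side [327.4 396.5] 51 [ 0.5694 -0.3058  0.034 ]
side [344.4 440.5] 60 [ 0.5823 -0.3812  0.034 ]
```

```bash
python3 -m crank '[[[0,-22,0,0,-0.4],[-2,-38,0,0,-0.4],[-2,-40,0,0,-0.4],[-2,-40,0,0,-0.4],[-2,-40,0,0,-0.4],[-2,-40,0,0,-0.4],[-2,-40,0,0,-0.4],[-2,-40,0,0,-0.4],[-2,-40,0,0,-0.4],[-1,-38,0,0,-0.4]]]'; python3 -m crank '[[[0,-26,0,0,-0.4],[0,-10,0,0,-0.4],[0,0,0,0,-0.4],[0,0,0,0,-0.4],[0,0,0,0,-0.4]]]'; python3 - <<'E'
from h import *
go([.468,.3176,.16],np.deg2rad(-74))
i=get_image("side");cv2.imwrite("pics/s2.png",cv2.resize(i["pixels"][60:330,140:400,::-1],None,fx=2,fy=2))
E
```

```text
time: 13.2
position: [0.4731, 0.2823, 0.1835]
tool_rot: [3.108, 0.451, -0.001]
ft_force: [1.4, 0.7, 0.3]
grip_width: 0.701
grip_force: 0.0
time: 13.62
position: [0.4657, 0.3127, 0.1834]
tool_rot: [3.108, 0.446, -0.001]
ft_force: [-0.2, -0.5, 0.1]
grip_width: 0.699
grip_force: 0.0
t 13.62 pos [0.4657 0.3127 0.1834] shift mm [ 3.6 -4.1 23.4]
turn 0.005 q7 -2.047
```

View pics/s2.png

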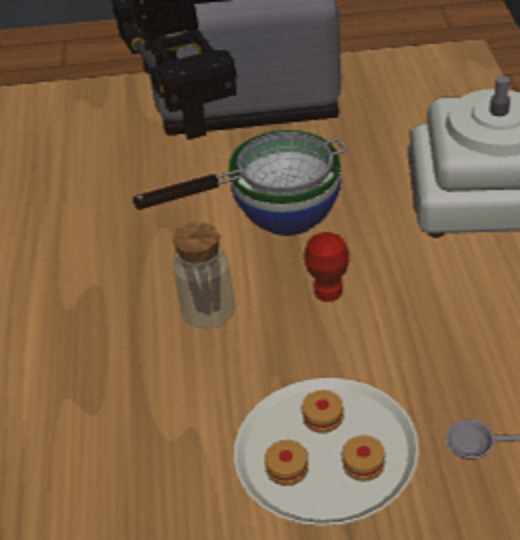

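The three biscuits lie flat on the plate at crop (322,410), (286,462) and (363,457). The jar and bulb are standing, and the handle runs from crop (137,202) to (217,182), below the open gripper.

```bash
python3 - <<'E'
from h import *
i=get_image("side");p=i["pixels"].astype(int)
m=np.zeros(p.shape[:2],bool);m[145:167,200:256]=(p.max(2)<60)[145:167,200:256]
v,u=np.nonzero(m);P=np.array([ray(i,a,b,.088) for a,b in zip(u,v)])[:,:2]
k=P.mean(0);w=np.linalg.svd(P-k)[2][0];w*=-np.sign(w[0]);t=(P-k)@w;print(k,w,t.min(),t.max());tip=k+w*t.max();g=tip-w*.079;print("tip",tip,"grip",g,"axis",g-w*.115)
go([*g,.069],np.arctan2(w[0],-w[1]))
E
```

```text
[0.44123526 0.308491  ] [-0.96021012 -0.27927858] -0.06945870303624345 0.0523098279880611
tip [0.39100684 0.29388199] grip [0.46686344 0.315945  ] axis [0.5772876  0.34806203]
t 13.72 pos [0.4659 0.3127 0.1837] shift mm [  1.9  -2.9 114.7]
turn 0.001 q7 -2.047
```

```bash
python3 -m crank '[[[2,-2,20,0,-0.3],[0,-1,30,0,-0.2],[0,0,30,0,-0.1],[0,0,20,0,0],[0,0,10,0,0.1],[0,0,4,0,0.2],[0,0,0,0,0.3],[0,0,0,0,0.4],[0,0,0,0,0.4]]]' 10; python3 -c "
from h import *
go([.4672,.3166,.069],np.deg2rad(-73.8))"
```

```text
time: 14.47
position: [0.4668, 0.3192, 0.0716]
tool_rot: [-3.108, -0.45, -0.004]
ft_force: [0.1, -0.0, 0.8]
grip_width: 0.319
grip_force: 0.0
t 14.47 pos [0.4668 0.3192 0.0716] shift mm [-0.4  2.6  2.6]
turn 0.005 q7 -2.126
```

```bash
python3 -m crank '[[[0,2,2.5,0,0.4],[0,0,0,0,0.5],[0,0,0,0,0.6],[0,0,0,0,0.7],[0,0,0,0,0.8],[0,0,0,0,1],[0,0,0,0,1]]]' 10; python3 -m crank '[[[0,0,0,0,1],[0,0,0,0,1],[0,0,0,0,1]]]' 60; python3 -c "
from h import *
go([.4672,.3166,.069])"
```

```text
time: 15.05
position: [0.4664, 0.3167, 0.0676]
tool_rot: [3.109, 0.45, 0.0]
ft_force: [-0.0, -1.1, 1.8]
grip_width: 0.184
grip_force: 10.0
time: 15.3
position: [0.4664, 0.3166, 0.0676]
tool_rot: [3.109, 0.45, 0.0]
ft_force: [-0.0, -1.2, 0.9]
grip_width: 0.175
grip_force: 60.0
t 15.3 pos [0.4664 0.3166 0.0676] shift mm [ 0.7  0.2 -1.4]
```

```bash
python3 -m crank '[[[0,0,-3,0,1],[0,0,-6,0,1],[0,0,-8,0,1],[0,0,-10,0,1],[0,0,-12,0,1],[0,0,-14,0,1],[0,0,-16,0,1],[0,0,-16,0,1],[0,0,-16,0,1],[0,0,-12,0,1]]]'; python3 -m crank '[[[0,0,-7,0,1],[0,0,-3,0,1],[0,0,0,0,1],[0,0,0,0,1],[0,0,0,0,1]]]'; python3 - <<'E'
from h import *
go([.564-.1105,-.0525-.032,.085],np.deg2rad(-73.8))
for n,c in(("side",(slice(40,310),slice(140,400))),):
    i=get_image(n);cv2.imwrite("pics/s3.png",cv2.resize(i["pixels"][c][:,:,::-1],None,fx=2,fy=2))
E
```

```text
time: 16.13
position: [0.4667, 0.3173, 0.1832]
tool_rot: [-3.108, -0.451, -0.004]
ft_force: [0.3, 1.1, -1.1]
grip_width: 0.176
grip_force: 60.0
time: 16.55
position: [0.4658, 0.3162, 0.1895]
tool_rot: [3.108, 0.45, -0.003]
ft_force: [-0.4, -0.3, -1.8]
grip_width: 0.171
grip_force: 60.0
t 16.55 pos [0.4658 0.3162 0.1895] shift mm [-125.3  380.7  104.9]
turn 0.005 q7 -2.048
```

View pics/s3.png

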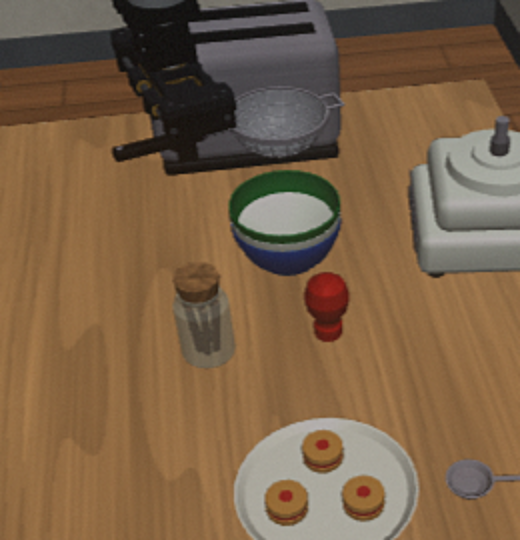

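The sieve is lifted level, with its hoop at about crop (280,115). The bowls, jar, bulb and biscuits are undisturbed.

```bash
python3 -m crank '[[[-3,9,0,0,1],[-6,18,0,0,1],[-8,26,0,0,1],[-10,30,0,0,1],[-10,30,0,0,1],[-10,30,0,0,1],[-10,30,0,0,1],[-10,30,0,0,1],[-10,30,0,0,1],[-10,30,0,0,1]]]'; python3 -m crank '[[[-10,30,0,0,1],[-10,30,0,0,1],[-8,25,0,0,1],[-6,18,0,0,1],[-3,10,0,0,1],[-1,4,0,0,1],[0,0,0,0,1],[0,0,0,0,1],[0,0,0,0,1]]]'; python3 -c "
from h import *
go([.564-.1105,-.0525-.032,.085],np.deg2rad(-73.8))"
```

```text
time: 17.43
position: [0.4566, 0.0376, 0.1903]
tool_rot: [3.109, 0.45, -0.001]
ft_force: [0.7, 0.7, -1.3]
grip_width: 0.176
grip_force: 60.0
time: 18.18
position: [0.4544, -0.0815, 0.1905]
tool_rot: [-3.108, -0.454, 0.0]
ft_force: [0.6, -1.0, -1.5]
grip_width: 0.175
grip_force: 60.0
t 18.18 pos [ 0.4544 -0.0815  0.1905] shift mm [ -1.7   2.6 105.5]
turn 0.008 q7 -1.14
```

```bash
python3 -m crank '[[[-1,1,8,0,1],[0,1,14,0,1],[0,0,18,0,1],[0,0,18,0,1],[0,0,14,0,1],[0,0,8,0,1],[0,0,4,0,1],[0,0,0,0,1],[0,0,0,0,1],[0,0,0,0,1]]]'; python3 - <<'E'
from h import *
go([.564-.1105,-.0525-.032,.0836],np.deg2rad(-73.8))
for n,c in(("side",(slice(190,340),slice(200,400))),("top",(slice(210,360),slice(250,450)))):
    i=get_image(n);cv2.imwrite(f"pics/{n}4.png",cv2.resize(i["pixels"][c][:,:,::-1],None,fx=4,fy=4))
E
```

```text
time: 19.02
position: [0.4547, -0.0854, 0.1074]
tool_rot: [3.108, 0.451, 0.002]
ft_force: [0.1, -0.8, -1.4]
grip_width: 0.174
grip_force: 60.0
t 19.02 pos [ 0.4547 -0.0854  0.1074] shift mm [-0.9 -1.2 23.8]
turn 0.005 q7 -1.164
```

View pics/side4.png

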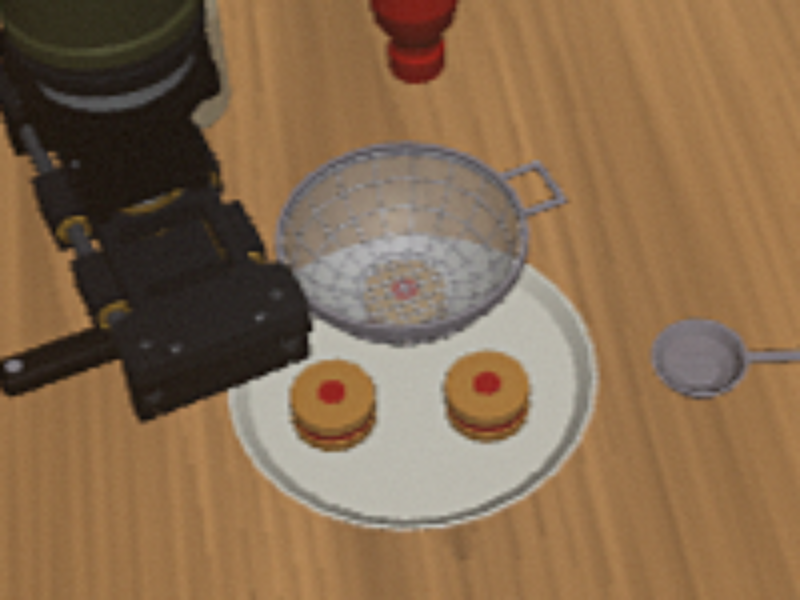

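View pics/top4.png

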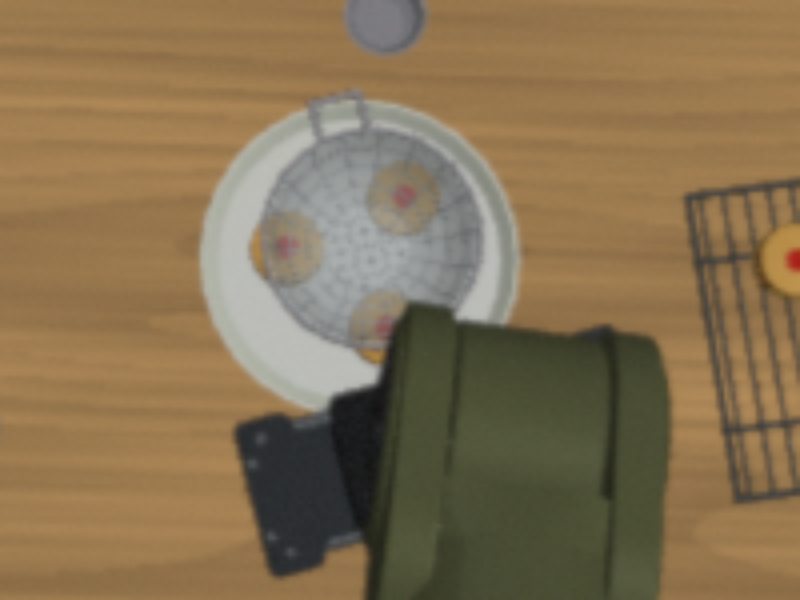

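The three biscuits are seen through the mesh and sit clear of it. The hoop centre is at about (373,238) in the top crop, or (343.2,269.5) in the full image, and at about (402,240) in the side crop, or (300.5,250).

```bash
python3 - <<'E'
from h import *
t=get_image("top");s=get_image("side")
for z in(.115,.12,.125,.13,.135): print(z,ray(t,343.2,269.5,z)[:2].round(4),ray(s,300.5,250.2,z)[:2].round(4))
# hoop tilt: side-view left/right rim points
q,p,Rm=st();print(Rm[:,2].round(4),p.round(4), "predicted axis",p[:2]+.115*np.array([.9605,.278]))
for n,i in(("top",t),("side",s)):
    for c,a in reds(i): print(n,c.round(1),a,ray(i,*c,.034).round(4))
h=np.zeros((480,640),np.uint8);hs=cv2.cvtColor(t["pixels"],cv2.COLOR_RGB2HSV);a,b,c,d=225,290,290,392
h[a:b,c:d]=(hs[a:b,c:d,1]<60);x=np.nonzero(h[260:272].any(0))[0];print(x.min(),x.max())
E
```

```text
0.115 [ 0.5647 -0.0545] [ 0.5655 -0.048 ]
0.12 [ 0.5641 -0.0543] [ 0.5651 -0.0524]
0.125 [ 0.5635 -0.054 ] [ 0.5647 -0.0568]
0.13 [ 0.5629 -0.0538] [ 0.5642 -0.0612]
0.135 [ 0.5623 -0.0535] [ 0.5638 -0.0656]
[ 1.1e-03 -5.0e-04 -1.0e+00] [ 0.4543 -0.0855  0.1071] predicted axis [ 0.56477324 -0.05351346]
top [232.3 250.5] 275 [0.6114 0.2021 0.034 ]
top [481.3 270.1] 13 [ 0.582  -0.3811  0.034 ]
top [448.9 274.5] 15 [ 0.5694 -0.305   0.034 ]
side [303.7 184.8] 218 [0.6109 0.2309 0.034 ]
side [304.2 204. ] 23 [0.6019 0.1635 0.034 ]
side [321.2 285.2] 25 [ 0.5996 -0.0762  0.034 ]
side [282.5 287.5] 30 [ 0.5231 -0.0678  0.034 ]
side [327.4 396.4] 49 [ 0.5693 -0.3057  0.034 ]
side [344.6 440.5] 58 [ 0.5825 -0.3812  0.034 ]
300 379
```

```bash
python3 -m crank '[[[0.5,-1,3,0,1],[0,-1.5,5,0,1],[0,0,5,0,1],[0,0,4,0,1],[0,0,3,0,1],[0,0,2,0,1],[0,0,0.5,0,1],[0,0,0,0,1],[0,0,0,0,1],[0,0,0,0,1]]]'; python3 - <<'E'
from h import *
go([.4537,-.0826,.084])
i=get_image("side");cv2.imwrite("pics/s5.png",cv2.resize(i["pixels"][190:340,200:400,::-1],None,fx=4,fy=4))
E
```

```text
time: 20.05
position: [0.4538, -0.0828, 0.0842]
tool_rot: [3.109, 0.451, 0.0]
ft_force: [0.2, 0.2, -1.0]
grip_width: 0.17
grip_force: 60.0
t 20.05 pos [ 0.4538 -0.0828  0.0842] shift mm [-0.  -0.3  0.2]
```

View pics/s5.png

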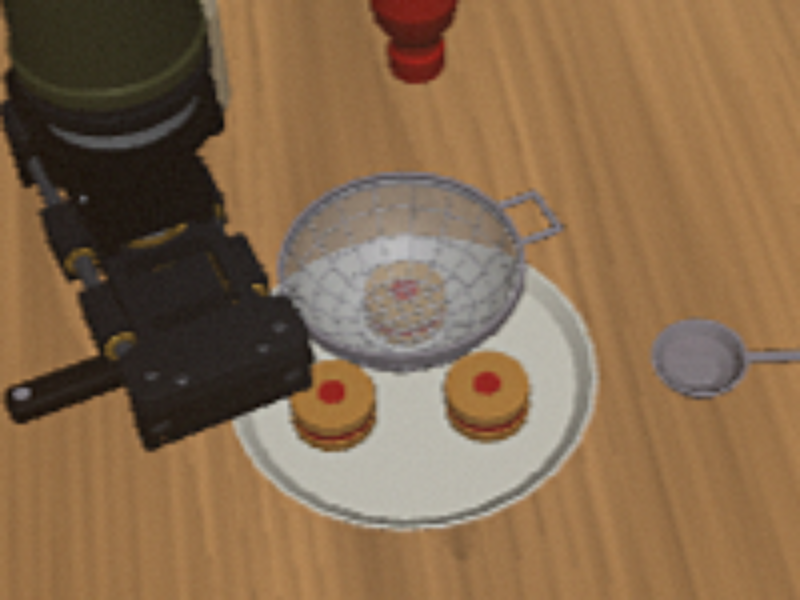

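The sieve is level over the plate, with its hoop centre at about crop (402,270). The mesh is clear of all three biscuits and the arm is steady.

```bash
python3 -c "
from bench import job
print(job.close_job())"
```

```text
the job is handed in; nothing more can be done
None
```

I handed the job in at about 20 s, within the 61 s limit: three biscuits lie flat on the plate, two remain on the rack, and the sieve is held level and centred with its mesh about 3 cm above the biscuits.

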